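# Set and lock the depth dial of the luthier's thickness sander

### The job

The sanding block has been left lying across the two knobs of the thickness sander: lift it off and set it down gently in its cork-lined tray, lying flat. Then turn the black depth dial until its white pointer stands at the red index mark, and after that turn the orange lock knob clockwise until it clicks over and stays at its end stop, leaving the dial on the mark. Leave the red index and everything else on the bench where they are.

Things in the scene. Friction and masses are not known exactly. Their poses are not given: they have to be found in the camera images.
- sander: Green bench thickness sander, fixed. Origin on the bench, midway between the knob axes; x to its rear, y to the dial, z up. Control deck 270 mm along y, x -70 to +110 mm, top at z 50 mm; drum housing behind, x +110 to +200 mm, 100 mm high. Vertical knob axes at x = 0: dial at y +73 mm, lock at y -73 mm.
- dial (a joint): Angle of the black depth dial (rad, 0 to 3.4 between stops). Grows clockwise seen from above; at 0 the white pointer points to the sander's -x. Stiff enough to stay where it is left; turns with about 0.05 N m. It stands at the red index when it equals the joint index (0.05 rad either way is good).
- index (a joint): Angle of the red index tab round the dial, measured just as the joint dial. Stiff: not to be moved.
- lock (a joint): Angle of the orange lock knob (rad): 0 as found (open), 1.2 at its end stop (locked), growing clockwise seen from above. A sprung over-centre click resists with up to 0.2 N m, highest at about 0.3; past 0.6 it snaps on towards 1.2. Let go before that it springs back.
- dial_top (a point): Middle of the top of the dial's grip bar, on the dial's axis, 102 mm above the bench. The bar is 64 mm long (the point's x axis, the white pointer at its -x end), 18 mm thick (y) and 36 mm high, on a disc 80 mm across whose top is 36 mm below this point.
- dial_pointer (a point): Reading point of the dial's white pointer: 46 mm from the dial's axis, 42 mm below dial_top.
- index_mark (a point): Inner end of the red index tab: 46 mm from the dial's axis, at the same height as dial_pointer; the two coincide when the dial is set. The tab (14 by 8 mm, top 60 mm above the bench) sits on a steel ring 100 mm across under the dial.
- lock_top (a point): Middle of the top of the orange lock knob's grip bar, on its axis, 102 mm above the bench. The bar is 58 mm long (x, white line at the -x end), 16 mm thick (y), 36 mm high, on a disc 60 mm across whose top is 36 mm below. On the deck a white tick marks open and a yellow one locked.
- sanding_block: Wooden sanding block, 0.3 to 0.6 kg. Origin at the centre of its underside, z up. Body 56 (x) by 200 (y) by 24 mm high, with a dark grip rail on top, 26 (x) by 120 (y) by 32 mm high, so 56 mm high in all. At the start it lies across the tops of both knobs, underside 102 mm above the bench.
- tray: Shallow plywood tray, fixed, cork-lined. Origin at the centre of its underside. Outside 88 (x) by 232 (y) by 20 mm high, walls 5 mm, inside 78 by 222 mm, floor 5 mm above the bench. The block fits lengthwise along y, either way round. Left and right of the bench, tray and sander change places.
- glue_bottle: White glue bottle, 56 mm across, 170 mm high, standing behind the tray. Origin under its centre. Leave it.
- offcut: Dark wood offcut 35 (x) by 110 (y) by 28 mm high, lying in front of the tray. Origin under its centre. Leave it.
- jar: Blue open ceramic cup, 62 mm across, 90 mm high. Origin under its centre. Leave it.
- gauge_block: Brass gauge block 45 (x) by 120 (y) by 30 mm high, lying on the sander's drum housing (its top 130 mm above the bench). Origin under its centre. Leave it.
- neck: Guitar neck standing upright, fixed, in a wooden foot 60 by 60 mm, 30 mm high; the neck is 24 (x) by 60 (y) mm and its top is 293 mm above the bench. Origin under its centre. An obstacle between the two sides.
Things that resemble listed ones, but are neither listed nor needed, are in the scene too. Leave any green or purple look-alike of the sanding_block alone.

How it is judged:
On the way, in this order (a step that is already met when the one before it is completed fails the run):
1. the dial's pointer stands at the red index while the lock knob is still open (horizontal distance between dial_pointer and index_mark below 0.004 m and value of joint lock below 0.3 rad), for 0.3 s.
2. the lock knob has been turned past its click (value of joint lock above 1 rad), for 0.2 s.
At the end, for the whole second after the job is handed in: The dial's pointer is within 4 mm horizontally (about 0.087 rad) of the red index mark, the lock knob is past 1.0 rad, and the sanding block lies flat and still on the tray's floor (within 18 mm of its centre each way, underside less than 12 mm above the tray's underside, tilt under 0.08 rad) (horizontal distance between dial_pointer and index_mark below 0.004 m and value of joint lock above 1 rad and x of sanding_block in the frame of tray between -0.018 and 0.018 m and y of sanding_block in the frame of tray between -0.018 and 0.018 m and z of sanding_block in the frame of tray below 0.012 m and angle between sanding_block's own z axis and vertical below 0.08 rad and linear speed of sanding_block below 0.02 m/s); the robot touches nothing.
It fails at once if the sanding block is dropped or thrown into the tray (faster than 0.6 m/s close above it) (horizontal distance between sanding_block and tray below 0.1 m and height (world z) of sanding_block below 0.06 m and linear speed of sanding_block above 0.6 m/s).
It fails at once if the red index is shifted by more than 4 mm (distance of index_mark from where it was at the start of the episode above 0.004 m).
It fails at once if a bystander (glue bottle, offcut, jar, gauge block) is shifted by more than 30 mm or knocked over (distance of any of glue_bottle, offcut, jar, gauge_block from where it was at the start of the episode above 0.03 m or angle between any of glue_bottle, offcut, jar, gauge_block's own z axis and vertical above 0.5 rad).
It also fails if it takes over 72 s, if anything falls off the work surface, if the arm or the gripper's body presses on something with over 40 N, if the wrist force passes 120 N, or if a joint passes its speed limit or range.

### The arm

A 6-joint arm with a two-finger parallel gripper is mounted at the origin on the work surface. World frame = base frame: x ahead of the robot, y to its left, z up, the work surface at z = 0. Lengths are in m, angles in rad, forces in N, time in s.
With the tool pointing down it reaches from about 0.35 to 0.775 m from the base axis. Payload 7.3 kg.
Tool frame: the origin (TCP) lies midway between the tips of the shut fingers; the grasp point (between the pads) lies 19 mm behind it; z points along the fingers, y is the line along which they close (so a half turn about z gives the same grasp; the last joint's range is limited). The gripper opens to 92 mm and grips with 3 to 60 N. Pads are 19 mm wide; open, the fingers measure 130 mm over their backs; the gripper's body (75 mm by 190 mm) begins 47 mm behind the grasp point.
Start: joints at [-1.357, 0.342, 1.524, -0, 1.275, -0.146], TCP at [0.185, -0.491, 0.227] pointing down, gripper open.
Joint ranges: [-2.53, 2.53], [-0.77, 2.02], [0.04, 2.7], [-1, 4.14], [0.28, 2.66], [-3.11, 3.11]. Speed limits (rad/s): [2.57, 2.57, 3.14, 3.14, 3.14, 3.14].

### API

Orientations are given as a unit quaternion [w, x, y, z].
In Python, from bench import manip gives the robot as it stands.
- The arm moves only by the tool move_arm, never from a script. Its argument "increments" is a list of rows, each an object with "offset": the shift along the tool's x, y, z in mm, a list of three; "angular": the turn, a rotation vector about the tool's x, y, z in degrees, a list of three. A call has 1 to 20 rows; each row is the pose to reach, as a shift and turn from the pose commanded when the call began, along the tool's axes at that moment; what a row does not reach only later rows make up. A row lasts 1/12 s, in which the tool goes at most 41.7 mm and 7.16 degrees, less where a joint would pass 70% of its speed; a pose out of reach is approached as far as the arm can. A call with a gripper value outside its range is refused whole. "jaw" is the finger opening in mm, from 0 to 91.8, set as the call begins (left out, the last holds). The fingers move at their own pace and stop on an object; "force" is the grip in N (left out, the last holds). Time passes only in rows, so rows that repeat a pose let the fingers close. It gives the time, the measured TCP pose, the force, the opening and the grip force at its end, in the units of the state.
- manip.state(): the state, without advancing time (a new reading comes with each control period).
- manip.capture(name): name is "scene" or "side" or "wrist"; returns the picture (420x560x3 uint8, red, green, blue); there is no depth.
- manip.camera_params(name): a dict with "fx", "fy", "cx", "cy" (pixels), "T" (4x4, takes a point from camera to world coordinates); the wrist camera has in their place "tool_from_camera" (4x4, takes a point from camera to tool coordinates, whose origin is the TCP and whose axes are the flange's). Camera axes: x right, y down, z forward; pixel columns grow to the right and rows downward; lengths in m; the calibration is good to about 2 mm. A picture is of the moment at which its call begins: read the wrist's pose just before it. camera_params takes no time and is no camera call.
- manip.job_done(): hands the job in; it is judged then, once.
The state is a dict: "t": time; "joint_pos": joint angles; "qvel": joint speeds; "joint_efforts": joint torques, N m; "tcp_pos": TCP position; "tcp_rot": TCP orientation; "contact_force": force on the tool from outside, world axes, zero at the start; "wrist_torque": the same for the moment, N m; "opening": opening from 0.0 (shut) to 1.0 (fully open); "grip_force": force on a finger pad.
Only numpy, scipy, OpenCV 4.12 (cv2) and the standard library are available. Lean on these libraries where they do the work, as an engineer would, in place of code of your own. Each camera call takes 0.05 s, during which the arm holds its last target. There are 200 camera calls.

## Working session

There is one attempt and no reset: what is moved stays moved. The work goes in short steps, Python scripts to look and compute and a tool call to move; the robot and the scene stay as the last step left them, time stands still between calls to the robot, and variables do not carry over. Pictures are saved under pics/ and viewed, at most 10 in all, crops included, and the job is handed in when it is done.

Besides the shell and the picture viewer there is one more tool, called in YAML: its name, and indented under it one key for each argument. move_arm: Moves the arm, as the interface text tells. Its arguments: {"type":"object","properties":{"increments":{"type":"array","items":{"type":"object","properties":{"offset":{"type":"array","items":{"type":"number"}},"angular":{"type":"array","items":{"type":"number"}}}}},"jaw":{"type":"number"},"force":{"type":"number"}},"required":["increments"]}

```bash
mkdir -p pics; ls; python3 - <<'E'
from bench import manip
import cv2,numpy as np
for n in("scene","side"):
    im=manip.capture(n); cv2.imwrite(f"pics/{n}0.png",im[:,:,::-1]); p=manip.camera_params(n); print(n,p["fx"],p["cx"],p["cy"],np.round(p["T"],3).tolist())
print(manip.state()); print(np.round(manip.camera_params("wrist")["tool_from_camera"],4).tolist())
E
```

```text
pics
scene 442.03885913147053 279.63496557660824 215.6179731215141 [[0.845, 0.317, -0.43, 0.946], [0.535, -0.512, 0.672, -0.72], [-0.007, -0.798, -0.603, 0.722], [0.0, 0.0, 0.0, 1.0]]
side 512.6966012518228 276.08848991409315 217.90950287171384 [[-0.749, -0.418, 0.514, -0.144], [-0.662, 0.482, -0.573, 0.702], [-0.009, -0.77, -0.638, 0.871], [0.0, 0.0, 0.0, 1.0]]
{'t': 0.1, 'joint_pos': array([-1.35698803e+00,  3.42625189e-01,  1.52490598e+00,  2.93388137e-05,
        1.27538485e+00, -1.46020562e-01]), 'qvel': array([-0.00176285, -0.00124773, -0.00273214, -0.00159278, -0.00032293,
        0.00052714]), 'joint_efforts': array([ 3.02228618e-03, -4.32000983e+01, -2.44695228e+01,  7.19848112e-02,
        5.25731407e-02, -3.76874834e-05]), 'tcp_pos': array([ 0.18480395, -0.49102435,  0.22613433]), 'tcp_rot': array([-6.61779696e-04,  9.83859560e-01,  1.78941133e-01, -8.39966719e-06]), 'contact_force': array([ 0.64329881, -0.14424527,  0.18198944]), 'wrist_torque': array([-0.00783546, -0.04572092,  0.02323243]), 'grip_force': 0.0, 'opening': 0.9978445836843319}
[[-0.001, -0.9669, -0.2551, 0.0696], [1.0, -0.0011, 0.0001, -0.0007], [-0.0004, -0.2551, 0.9669, -0.1583], [0.0, 0.0, 0.0, 1.0]]
```

View pics/scene0.png

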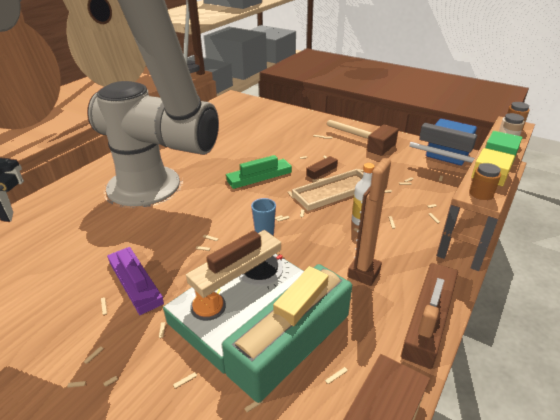

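View pics/side0.png

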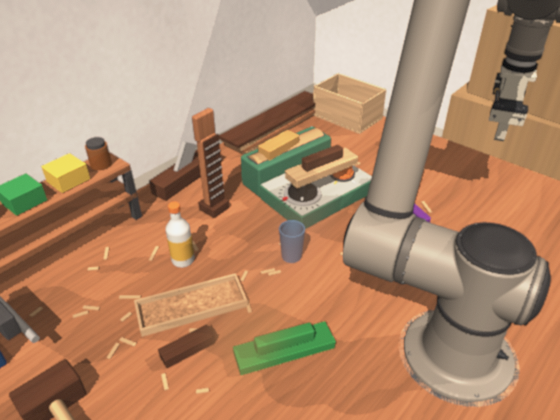

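Scene view candidates: the wooden block on the sander at (235,262), the green look-alike at (258,172) and the purple look-alike at (135,280). By the description, the target is the wooden block with a dark rail lying across the knobs. The tray is at (335,188) in scene and (190,302) in side. I'll check the choice in a close crop.

```bash
python3 - <<'E'
import cv2,numpy as np
a=cv2.imread("pics/scene0.png")[220:395,155:360]
b=cv2.imread("pics/side0.png")[125:225,235:380]
a=cv2.resize(a,None,fx=3.4,fy=3.4,interpolation=cv2.INTER_CUBIC)
b=cv2.resize(b,None,fx=5,fy=5,interpolation=cv2.INTER_CUBIC)
cv2.imwrite("pics/c1.png",a);cv2.imwrite("pics/c2.png",b)
E
```

```text
(no output)
```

View pics/c1.png

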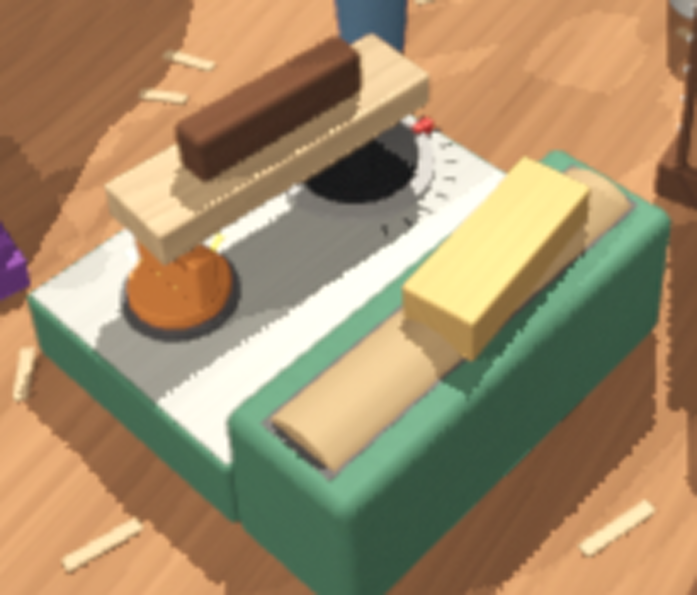

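View pics/c2.png

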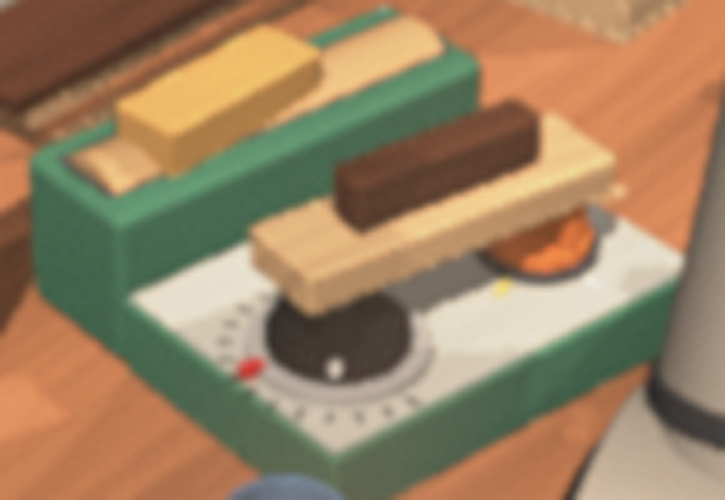

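Both crops confirm the target: a light wooden body with a dark rail, resting on the orange and black knobs. The red index is at about c1 (423,125) and c2 (250,369), and the white pointer at c2 (335,370).

```bash
cat >h.py <<'E'
import numpy as np,cv2
from bench import manip
from scipy.spatial.transform import Rotation as R
def ray(uv,p,T):
    uv=np.atleast_2d(uv).astype(float)
    d=np.c_[(uv[:,0]-p["cx"])/p["fx"],(uv[:,1]-p["cy"])/p["fy"],np.ones(len(uv))]@T[:3,:3].T
    return T[:3,3],d
def onplane(uv,name,z,T=None):
    p=manip.camera_params(name); o,d=ray(uv,p,p["T"] if T is None else T)
    return (o+d*((z-o[2])/d[:,2])[:,None])[:,:2]
def tcp():
    s=manip.state(); q=s["tcp_rot"]; M=np.eye(4); M[:3,:3]=R.from_quat(q[[1,2,3,0]]).as_matrix(); M[:3,3]=s["tcp_pos"]; return M
def wristT(): return tcp()@manip.camera_params("wrist")["tool_from_camera"]
def goto(x,y,z,psi):
    """tool-down target, finger closing axis (tool y) at world angle psi (deg): offset mm, turn deg about tool z, row counts"""
    M=tcp(); off=M[:3,:3].T@(np.array([x,y,z])-M[:3,3])*1000
    cur=np.degrees(np.arctan2(M[1,1],M[0,1])); d=(psi-cur+90)%180-90
    print("off",off.round(1),"turn about tool z",round(-d,1),"(or ",round(-d+(180 if d>0 else -180),1),") tilt",np.degrees(np.arccos(-M[2,2])).round(2),"rows",round(max(np.linalg.norm(off)/41.7,abs(d)/7.16),1))
E
python3 - <<'E'
from h import *
A=lambda P:np.array(P)/3.4+[155,220]
B=lambda P:np.array(P)/5+[235,125]
def show(n,P): print(n,P.round(4).tolist())
show("body scene",onplane(A([(108,190),(428,78),(375,35)]),"scene",.126))
show("body side",onplane(B([(252,232),(313,283),(613,160),(552,115)]),"side",.126))
show("house scene",onplane(A([(555,155),(668,215),(345,510),(232,415)]),"scene",.1))
show("house side",onplane(B([(35,160),(120,222),(478,72),(385,8)]),"side",.1))
show("deck scene",onplane(A([(33,296)]),"scene",.05))
show("deck side",onplane(B([(335,455),(683,260)]),"side",.05))
show("index",np.r_[onplane(A([(423,125)]),"scene",.06),onplane(B([(250,369)]),"side",.06)])
show("pointer",onplane(B([(335,370)]),"side",.06))
show("tray scene",onplane([(293,188),(362,174),(377,187),(305,205)],"scene",.02))
show("tray side",onplane([(137,303),(240,278),(248,300),(145,327)],"side",.02))
show("jar side",onplane([(292,228)],"side",.09)); show("jar sc",onplane([(263,205)],"scene",.09))
show("neck foot",onplane([(365,270)],"scene",.03))
show("bottle",onplane([(181,262)],"side",0))
E
```

```text
body scene [[0.4714, -0.3084], [0.5722, -0.1329], [0.5216, -0.1154]]
body side [[0.5626, -0.1223], [0.5104, -0.1082], [0.4613, -0.2983], [0.5119, -0.3138]]
house scene [[0.6578, -0.127], [0.736, -0.1365], [0.6886, -0.3913], [0.6102, -0.377]]
house side [[0.7233, -0.126], [0.6466, -0.1123], [0.5943, -0.3595], [0.6809, -0.3825]]
deck scene [[0.4326, -0.345]]
deck side [[0.4739, -0.0837], [0.4359, -0.3415]]
index [[0.5531, -0.1094], [0.5443, -0.0997]]
pointer [[0.5104, -0.1279]]
tray scene [[0.4064, 0.1945], [0.5435, 0.3685], [0.6091, 0.3258], [0.4772, 0.1399]]
tray side [[0.5791, 0.353], [0.4624, 0.1527], [0.4028, 0.1882], [0.5132, 0.3819]]
jar side [[0.4336, 0.004]]
jar sc [[0.4364, 0.0001]]
neck foot [[0.7207, -0.0178]]
bottle [[0.6218, 0.1955]]
```

```bash
python3 - <<'E'
from h import *
print(tcp().round(3)); goto(.517,-.216,.36,-14.6)
E
```

```text
[[ 0.936  0.352 -0.     0.185]
 [ 0.352 -0.936  0.001 -0.491]
 [ 0.    -0.001 -1.     0.226]
 [ 0.     0.     0.     1.   ]]
off [ 407.8 -140.6 -133.6] turn about tool z -54.8 (or  125.2 ) tilt 0.08 rows 10.8
```

move_arm:
  increments:
    - {"offset": [150,-60,-134],"angular": [0,0,-20]}
    - {"offset": [150,-60,-134],"angular": [0,0,-20]}
    - {"offset": [150,-60,-134],"angular": [0,0,-20]}
    - {"offset": [150,-60,-134],"angular": [0,0,-20]}
    - {"offset": [408,-141,-134],"angular": [0,0,-55]}
    - {"offset": [408,-141,-134],"angular": [0,0,-55]}
    - {"offset": [408,-141,-134],"angular": [0,0,-55]}
    - {"offset": [408,-141,-134],"angular": [0,0,-55]}
    - {"offset": [408,-141,-134],"angular": [0,0,-55]}
    - {"offset": [408,-141,-134],"angular": [0,0,-55]}
    - {"offset": [408,-141,-134],"angular": [0,0,-55]}
    - {"offset": [408,-141,-134],"angular": [0,0,-55]}
    - {"offset": [408,-141,-134],"angular": [0,0,-55]}
    - {"offset": [408,-141,-134],"angular": [0,0,-55]}
  jaw: 91.8
  force: 30

```text
t: 1.27
tcp_pos: [0.517, -0.2155, 0.36]
tcp_rot: [-0.001, 0.79, 0.614, -0.001]
contact_force: [-0.9, -0.2, 0.2]
opening: 0.999
grip_force: 0.0
```

```bash
python3 - <<'E'
from h import *
T=wristT(); im=manip.capture("wrist"); cv2.imwrite("pics/w1.png",im[:,:,::-1]); np.save("w1T.npy",T)
print(tcp().round(4)); p=manip.camera_params("wrist"); print(p["fx"],p["cx"],p["cy"])
h=cv2.cvtColor(im,cv2.COLOR_RGB2HSV)
print(manip.state()["t"])
E
```

```text
[[ 2.485e-01  9.686e-01 -1.500e-03  5.164e-01]
 [ 9.686e-01 -2.485e-01 -0.000e+00 -2.162e-01]
 [-4.000e-04 -1.400e-03 -1.000e+00  3.602e-01]
 [ 0.000e+00  0.000e+00  0.000e+00  1.000e+00]]
318.02981116746395 278.6126213614141 211.21553712038693
1.3167
```

View pics/w1.png

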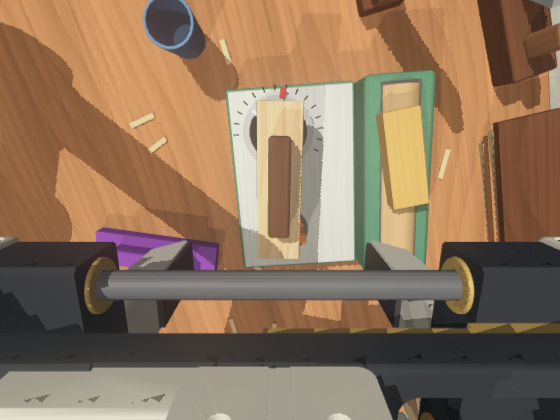

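The wrist view shows the block lengthwise, with body top corners about (257,100), (303,100), (302,258) and (258,258), and rail top about (269–291, 137–237). The red index is at (283,92), the jar at (172,25) and the gauge block at (405,155).

```bash
python3 - <<'E'
from h import *
T=np.load("w1T.npy"); im=cv2.imread("pics/w1.png")
f=lambda P,z: onplane(P,"wrist",z,T)
b=f([(257,100),(303,100),(302,258),(258,258)],.126); print("body",b.round(4).tolist(),b.mean(0),np.linalg.norm(b[0]-b[3]),np.linalg.norm(b[0]-b[1]))
v=b[0]+b[1]-b[2]-b[3]; print(np.degrees(np.arctan2(v[1],v[0])))
hsv=cv2.cvtColor(im,cv2.COLOR_BGR2HSV)
def blob(m):
    n,l,s,c=cv2.connectedComponentsWithStats(m.astype(np.uint8)); i=1+s[1:,4].argmax(); return l==i,c[i],s[i]
dark=(hsv[...,2]<110)&(np.indices(im.shape[:2])[1]>262)&(np.indices(im.shape[:2])[1]<296)&(np.indices(im.shape[:2])[0]>132)&(np.indices(im.shape[:2])[0]<242)
m,c,s=blob(dark);print("rail",c,s)
r=f([(269,137),(291,137),(290,237),(269,237)],.158);print("rail",r.mean(0),np.linalg.norm(r[0]-r[3]))
red=((hsv[...,0]<6)|(hsv[...,0]>174))&(hsv[...,1]>180)&(hsv[...,2]>120)
m,c,s=blob(red);print("red",c,s,f(c,.06))
d=f([(228,91),(354,82),(245,266)],.05);print("deck",d.round(4).tolist(),np.linalg.norm(d[0]-d[2]))
h=f([(365,76),(434,71)],.1);print("house",h.round(4).tolist()); print("jar",f((171,22),.09))
E
```

```text
body [[0.5176, -0.1121], [0.5696, -0.1254], [0.5229, -0.3184], [0.4663, -0.304]] [ 0.51912078 -0.21499536] 0.19861676855908686 0.05372254404089421
75.71199322115635
rail [289.16346154 188.17307692] [288 139   3  97 104]
rail [ 0.51870577 -0.21510165] 0.116666840321963Traceback (most recent call last):
  File "<stdin>", line 13, in <module>
  File "<stdin>", line 8, in blob
ValueError: attempt to get argmax of an empty sequence
```

move_arm:
  increments:
    - {"offset": [2,2,180]}
    - {"offset": [2,2,180]}
    - {"offset": [2,2,180]}
    - {"offset": [2,2,180]}
    - {"offset": [2,2,180]}
    - {"offset": [2,2,229]}
    - {"offset": [2,2,229]}
    - {"offset": [2,2,229]}
    - {"offset": [2,2,229]}

```text
validation failed for argument at $.in...
```

move_arm:
  increments:
    - {"offset": [0,0,0]}
    - {"offset": [0,0,0]}
    - {"offset": [0,0,0]}
    - {"offset": [0,0,0]}
    - {"offset": [0,0,0]}
    - {"offset": [0,0,0]}
    - {"offset": [0,0,0]}
    - {"offset": [0,0,0]}
  jaw: 10
  force: 40

```text
validation failed for argument at $.in...
```

move_arm:
  increments:
    - {"offset": [2,2,180],"angular": [0,0,0]}
    - {"offset": [2,2,180],"angular": [0,0,0]}
    - {"offset": [2,2,180],"angular": [0,0,0]}
    - {"offset": [2,2,180],"angular": [0,0,0]}
    - {"offset": [2,2,180],"angular": [0,0,0]}
    - {"offset": [2,2,229],"angular": [0,0,0]}
    - {"offset": [2,2,229],"angular": [0,0,0]}
    - {"offset": [2,2,229],"angular": [0,0,0]}
    - {"offset": [2,2,229],"angular": [0,0,0]}

```text
t: 2.07
tcp_pos: [0.5193, -0.2155, 0.1329]
tcp_rot: [0.0, 0.791, 0.612, 0.0]
contact_force: [-0.5, -0.1, 0.9]
opening: 1.002
grip_force: 0.0
```

move_arm:
  increments:
    - {"offset": [0,0,0],"angular": [0,0,0]}
    - {"offset": [0,0,0],"angular": [0,0,0]}
    - {"offset": [0,0,0],"angular": [0,0,0]}
    - {"offset": [0,0,0],"angular": [0,0,0]}
    - {"offset": [0,0,0],"angular": [0,0,0]}
    - {"offset": [0,0,0],"angular": [0,0,0]}
    - {"offset": [0,0,0],"angular": [0,0,0]}
    - {"offset": [0,0,0],"angular": [0,0,0]}
  jaw: 10
  force: 40

```text
t: 2.73
tcp_pos: [0.5196, -0.2143, 0.1317]
tcp_rot: [0.0, 0.79, 0.613, -0.0]
contact_force: [-0.2, 0.4, 0.3]
opening: 0.468
grip_force: 0.0
```

move_arm:
  increments:
    - {"offset": [0,0,0],"angular": [0,0,0]}
    - {"offset": [0,0,0],"angular": [0,0,0]}
    - {"offset": [0,0,0],"angular": [0,0,0]}
    - {"offset": [0,0,0],"angular": [0,0,0]}
    - {"offset": [0,0,0],"angular": [0,0,0]}
    - {"offset": [0,0,0],"angular": [0,0,0]}
    - {"offset": [0,0,0],"angular": [0,0,0]}
    - {"offset": [0,0,0],"angular": [0,0,0]}

```text
t: 3.4
tcp_pos: [0.5193, -0.2142, 0.1316]
tcp_rot: [-0.0, 0.79, 0.613, -0.0]
contact_force: [-3.3, 1.7, 1.4]
opening: 0.278
grip_force: 40.0
```

move_arm:
  increments:
    - {"offset": [0,0,-5],"angular": [0,0,0]}
    - {"offset": [0,0,-15],"angular": [0,0,0]}
    - {"offset": [0,0,-35],"angular": [0,0,0]}
    - {"offset": [0,0,-70],"angular": [0,0,0]}
    - {"offset": [0,0,-110],"angular": [0,0,0]}
    - {"offset": [0,0,-150],"angular": [0,0,0]}
    - {"offset": [0,0,-150],"angular": [0,0,0]}
    - {"offset": [0,0,-150],"angular": [0,0,0]}

```text
t: 4.07
tcp_pos: [0.5208, -0.2148, 0.2848]
tcp_rot: [0.003, 0.79, 0.613, 0.001]
contact_force: [0.4, -0.2, -5.1]
opening: 0.276
grip_force: 40.0
```

```bash
python3 - <<'E'
from h import *
s=manip.state();print(s["grip_force"],s["opening"],s["contact_force"],s["t"],s["joint_pos"])
im=manip.capture("scene"); im2=manip.capture("side")
cv2.imwrite("pics/s2.png",im2[:,:,::-1]); cv2.imwrite("pics/sc2.png",im[:,:,::-1])
A=cv2.resize(im[150:330,170:400],None,fx=1.74,fy=1.74*1.0); B=cv2.resize(im2[120:340,120:390],None,fx=1.48,fy=1.48)
H=max(A.shape[0],B.shape[0]); C=np.zeros((H,A.shape[1]+B.shape[1],3),np.uint8); C[:A.shape[0],:A.shape[1]]=A; C[:B.shape[0],A.shape[1]:]=B; print(C.shape,A.shape)
cv2.imwrite("pics/m2.png",C[:,:,::-1])
E
```

```text
39.99879777431488 0.2761325334222516 [ 0.44875209 -0.20184575 -5.1468703 ] 4.0667 [-5.27395964e-01  3.73267782e-01  1.31701732e+00  2.40719308e-04
  1.44429126e+00 -2.76530625e-01]
(326, 800, 3) (313, 400, 3)
```

View pics/m2.png

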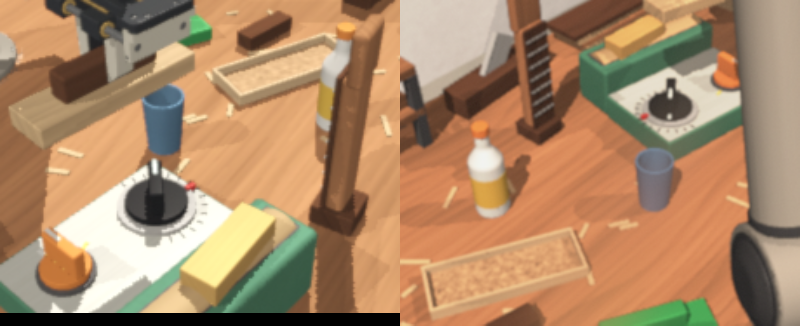

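The block is lifted level, with the rail gripped at about 26 mm and a load of about 0.5 kg. The knobs are uncovered and the tray is visible in both fixed views. Next I'll measure the tray corners on enlarged crops.

```bash
python3 - <<'E'
import cv2,numpy as np
a=cv2.imread("pics/sc2.png")[160:215,285:385]; b=cv2.imread("pics/s2.png")[270:335,130:255]
A=cv2.resize(a,(800,440),interpolation=cv2.INTER_CUBIC)[:,:]; B=cv2.resize(b,(800,416),interpolation=cv2.INTER_CUBIC)
A=cv2.resize(a,(545,300),interpolation=cv2.INTER_CUBIC);B=cv2.resize(b,(577,300),interpolation=cv2.INTER_CUBIC)
C=np.zeros((600,577,3),np.uint8);C[:300,:545]=A;C[300:]=B;cv2.imwrite("pics/t.png",C)
E
```

```text
(no output)
```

View pics/t.png

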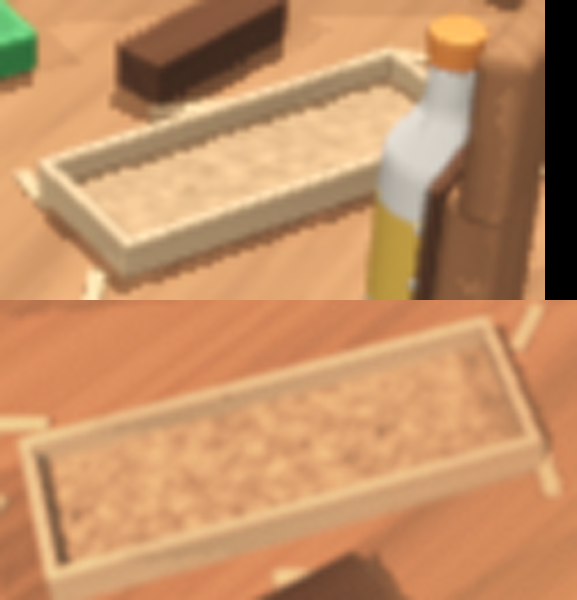

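The crops show the tray. Scene outer rim corners are (40,165), (125,245) and (388,50); side corners are (22,438), (490,317), (543,437) and (55,572). I'll fit x, y and yaw to these corners using the known size.

```bash
python3 - <<'E'
from h import *
from scipy.optimize import least_squares
sc=(np.array([(40,165),(125,245),(388,50)])+.5)/5.45+[284.5,159.5]
sd=(np.array([(22,138),(490,17),(543,137),(55,272)])+.5)/4.616+[129.5,269.5]
a,b=.044,.116
Ls=np.array([(-a,-b),(a,-b),(-a,b)]);Ld=np.array([(a,b),(a,-b),(-a,-b),(-a,b)])
def place(p,L):
    c,s=np.cos(p[2]),np.sin(p[2]); return np.c_[p[0]+c*L[:,0]-s*L[:,1],p[1]+s*L[:,0]+c*L[:,1]]
ws,wd=onplane(sc,"scene",.02),onplane(sd,"side",.02)
for w in ((1,0),(0,1),(1,1)):
    r=least_squares(lambda p:np.r_[w[0]*(place(p,Ls)-ws).ravel(),w[1]*(place(p,Ld)-wd).ravel()],[.5,.26,-.58])
    print(w,r.x[:2].round(4),np.degrees(r.x[2]).round(2),(r.fun*1000).round(1))
# bias check on held block? index from the same views
def red(n):
    im=cv2.imread({"scene":"pics/sc2.png","side":"pics/s2.png"}[n]);h=cv2.cvtColor(im,cv2.COLOR_BGR2HSV).astype(int)
    m=((h[...,0]<8)|(h[...,0]>172))&(h[...,1]>150)&(h[...,2]>110); k,l,s,c=cv2.connectedComponentsWithStats(m.astype(np.uint8));
    for i in range(1,k):
        if s[i,4]>3: print(n,c[i],s[i,4],onplane(c[i],n,.06))
red("scene");red("side")
goto(.498,.262,.3,-34)
E
```

```text
(1, 0) [0.4998 0.266 ] -28.19 [-2.6 -0.1  1.8 -2.4  0.8  2.5  0.  -0.   0.  -0.   0.  -0.   0.  -0. ]
(0, 1) [0.4982 0.269 ] -28.55 [-0.   0.  -0.   0.   0.   0.   0.6 -0.8  1.1 -2.3 -1.4  0.3 -0.4  2.9]
(1, 1) [0.4989 0.2677] -28.27 [-3.6  1.8  0.7 -0.7  0.1  4.1  0.9 -1.7  2.4 -3.7 -0.3 -1.4 -0.3  1.6]
scene [279.35714286 256.71428571] 14 [[ 0.55286803 -0.10930129]]
side [284.55555556 198.11111111] 9 [[ 0.54706912 -0.10118176]]
off [ 455.8 -138.7  -18.9] turn about tool z 19.6 (or  -160.4 ) tilt 0.1 rows 11.4
```

```bash
python3 -c "
from h import *
goto(.499,.2672,.285,-28.3)"
```

```text
off [ 461.1 -139.    -3.9] turn about tool z 13.9 (or  -166.1 ) tilt 0.1 rows 11.5
```

move_arm:
  increments:
    - {"offset": [20,-6,-4],"angular": [0,0,1]}
    - {"offset": [50,-15,-4],"angular": [0,0,2]}
    - {"offset": [90,-27,-4],"angular": [0,0,3]}
    - {"offset": [130,-39,-4],"angular": [0,0,4]}
    - {"offset": [170,-51,-4],"angular": [0,0,5]}
    - {"offset": [210,-63,-4],"angular": [0,0,6]}
    - {"offset": [250,-75,-4],"angular": [0,0,7]}
    - {"offset": [290,-87,-4],"angular": [0,0,8]}
    - {"offset": [330,-99,-4],"angular": [0,0,9]}
    - {"offset": [370,-112,-4],"angular": [0,0,11]}
    - {"offset": [410,-124,-4],"angular": [0,0,13]}
    - {"offset": [440,-133,-4],"angular": [0,0,13.9]}
    - {"offset": [456,-137,-4],"angular": [0,0,13.9]}
    - {"offset": [461,-139,-4],"angular": [0,0,13.9]}
    - {"offset": [461,-139,-4],"angular": [0,0,13.9]}
    - {"offset": [461,-139,-4],"angular": [0,0,13.9]}
    - {"offset": [461,-139,-4],"angular": [0,0,13.9]}

```text
t: 5.58
tcp_pos: [0.4995, 0.2654, 0.285]
tcp_rot: [0.0, 0.859, 0.512, -0.001]
contact_force: [0.7, 0.1, -3.0]
opening: 0.284
grip_force: 40.0
```

```bash
python3 -c "
from h import *
goto(.499,.2672,.055,-28.3); print(manip.state()['contact_force'])"
```

```text
off [  1.7  -1.1 230. ] turn about tool z -0.1 (or  179.9 ) tilt 0.1 rows 5.5
[ 0.74994954  0.10839752 -3.04428025]
```

move_arm:
  increments:
    - {"offset": [2,-1,30],"angular": [0,0,0]}
    - {"offset": [2,-1,65],"angular": [0,0,0]}
    - {"offset": [2,-1,100],"angular": [0,0,0]}
    - {"offset": [2,-1,135],"angular": [0,0,0]}
    - {"offset": [2,-1,170],"angular": [0,0,0]}
    - {"offset": [2,-1,200],"angular": [0,0,0]}
    - {"offset": [2,-1,215],"angular": [0,0,0]}
    - {"offset": [2,-1,223],"angular": [0,0,0]}
    - {"offset": [2,-1,223],"angular": [0,0,0]}
    - {"offset": [2,-1,223],"angular": [0,0,0]}

```text
t: 6.42
tcp_pos: [0.5003, 0.2684, 0.0635]
tcp_rot: [0.0, 0.859, 0.512, 0.001]
contact_force: [0.3, -0.2, -4.7]
opening: 0.275
grip_force: 40.0
```

```bash
python3 - <<'E'
from h import *
goto(.499,.2672,.036,-28.3); print(manip.state()['contact_force'])
im=manip.capture("side")[255:345,115:270]; im2=manip.capture("scene")[150:225,280:390]
A=cv2.resize(im,(577,335),interpolation=cv2.INTER_CUBIC);B=cv2.resize(im2,(385,262),interpolation=cv2.INTER_CUBIC)
C=np.zeros((600,577,3),np.uint8);C[:335]=A;C[335:597,:385]=B;cv2.imwrite("pics/t2.png",C[:,:,::-1])
E
```

```text
off [-1.8 -0.6 27.5] turn about tool z -0.0 (or  180.0 ) tilt 0.07 rows 0.7
[ 0.31453199 -0.22395903 -4.69636764]
```

View pics/t2.png

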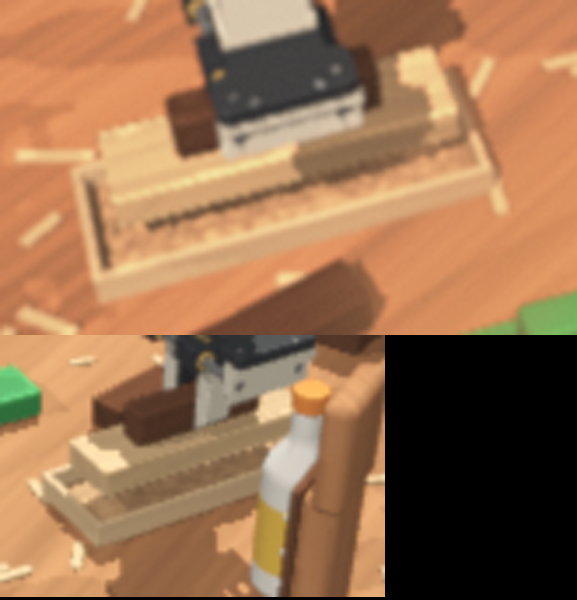

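The block hovers parallel to the tray, with its ends about evenly inside the rim in the side view (block 100–462, tray 75–492). I'll lower it.

move_arm:
  increments:
    - {"offset": [-1,0,8],"angular": [0,0,0]}
    - {"offset": [-1,0,16],"angular": [0,0,0]}
    - {"offset": [-1,0,21],"angular": [0,0,0]}
    - {"offset": [-1,0,25],"angular": [0,0,0]}
    - {"offset": [-1,0,28],"angular": [0,0,0]}
    - {"offset": [-1,0,29],"angular": [0,0,0]}
    - {"offset": [-1,0,29],"angular": [0,0,0]}
    - {"offset": [-1,0,29],"angular": [0,0,0]}

```text
t: 7.18
tcp_pos: [0.4986, 0.268, 0.0346]
tcp_rot: [0.0, 0.858, 0.513, -0.0]
contact_force: [-4.0, -1.7, 6.6]
opening: 0.285
grip_force: 40.0
```

move_arm:
  increments:
    - {"offset": [0,0,0],"angular": [0,0,0]}
    - {"offset": [0,0,0],"angular": [0,0,0]}
    - {"offset": [0,0,0],"angular": [0,0,0]}
    - {"offset": [0,0,0],"angular": [0,0,0]}
    - {"offset": [0,0,-10],"angular": [0,0,0]}
    - {"offset": [0,0,-40],"angular": [0,0,0]}
    - {"offset": [0,0,-80],"angular": [0,0,0]}
    - {"offset": [0,0,-120],"angular": [0,0,0]}
    - {"offset": [0,0,-160],"angular": [0,0,0]}
    - {"offset": [0,0,-200],"angular": [0,0,0]}
    - {"offset": [0,0,-240],"angular": [0,0,0]}
    - {"offset": [0,0,-270],"angular": [0,0,0]}
    - {"offset": [0,0,-270],"angular": [0,0,0]}
  jaw: 60

```text
t: 8.27
tcp_pos: [0.501, 0.269, 0.312]
tcp_rot: [0.001, 0.858, 0.513, 0.007]
contact_force: [0.8, 0.7, 0.7]
opening: 0.657
grip_force: 0.0
```

```bash
python3 - <<'E'
from h import *
T=wristT(); im=manip.capture("wrist"); cv2.imwrite("pics/w2.png",im[:,:,::-1]); np.save("w2T.npy",T)
goto(.535,-.19,.36,-13); print(manip.state()["joint_pos"])
E
```

```text
off [-387.   248.3  -52.8] turn about tool z -15.3 (or  164.7 ) tilt 0.49 rows 11.1
[ 3.57868863e-01  3.71020075e-01  1.25742559e+00 -2.31924542e-05
  1.50450904e+00  8.51497179e-01]
```

View pics/w2.png

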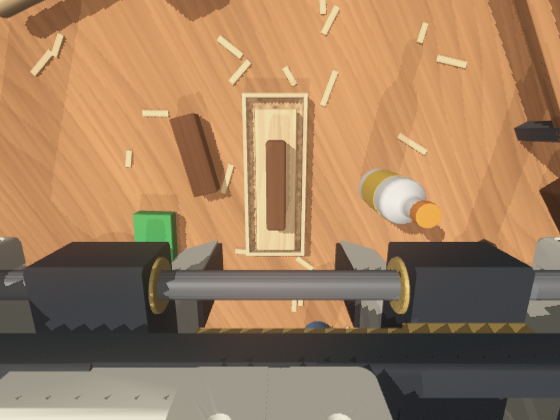

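The block lies flat and centred in the tray (tray rim x 243–307, block 254–299), and nothing else has moved. Now over to the knobs for measuring.

move_arm:
  increments:
    - {"offset": [-20,12,-48],"angular": [0,0,-1]}
    - {"offset": [-55,35,-48],"angular": [0,0,-3]}
    - {"offset": [-90,58,-48],"angular": [0,0,-5]}
    - {"offset": [-125,80,-48],"angular": [0,0,-6]}
    - {"offset": [-160,103,-48],"angular": [0,0,-8]}
    - {"offset": [-195,125,-48],"angular": [0,0,-9]}
    - {"offset": [-230,148,-48],"angular": [0,0,-10]}
    - {"offset": [-265,170,-48],"angular": [0,0,-11]}
    - {"offset": [-300,193,-48],"angular": [0,0,-12]}
    - {"offset": [-335,215,-48],"angular": [0,0,-13]}
    - {"offset": [-365,234,-50],"angular": [0,0,-14]}
    - {"offset": [-387,248,-53],"angular": [0,0,-15]}
    - {"offset": [-387,248,-53],"angular": [0,0,-15]}
    - {"offset": [-387,248,-53],"angular": [0,0,-15]}
    - {"offset": [-387,248,-53],"angular": [0,0,-15]}

```text
t: 9.57
tcp_pos: [0.5337, -0.1896, 0.3558]
tcp_rot: [-0.001, 0.784, 0.62, -0.0]
contact_force: [-1.2, 0.3, -0.2]
opening: 0.651
grip_force: 0.0
```

```bash
cat >meas.py <<'E'
from h import *
def blobs(m,amin,lab,f,z):
    k,l,s,c=cv2.connectedComponentsWithStats(m.astype(np.uint8)); out=[]
    for i in np.argsort(-s[1:,4])+1:
        if s[i,4]>=amin: print(lab,c[i].round(1),s[i].tolist(),f(c[i],z)[0].round(4)); out.append((c[i],l==i))
    return out
E
python3 - <<'E'
from meas import *
T=wristT(); im=manip.capture("wrist")[:,:,::-1].copy(); cv2.imwrite("pics/w3.png",im); np.save("w3T.npy",T)
f=lambda P,z: onplane(P,"wrist",z,T)
im=im[:240];h=cv2.cvtColor(im,cv2.COLOR_BGR2HSV).astype(int);H,S,V=h[...,0],h[...,1],h[...,2]
blobs(((H<5)|(H>172))&(S>160)&(V>120),6,"red",f,.06)
blobs((H>=6)&(H<14)&(S>215)&(V>90),60,"orange",f,.08)
blobs((V<60),150,"black",f,.066)
w=(S<60)&(V>190); 
blobs((H>22)&(H<34)&(S>120)&(V>170),5,"yellow",f,.05)
print(tcp().round(4))
E
python3 - <<'E'
import cv2
im=cv2.imread("pics/w3.png"); cv2.imwrite("pics/w3c.png",cv2.resize(im[60:280,210:390],None,fx=2.7,fy=2.7,interpolation=cv2.INTER_CUBIC))
E
```

```text
red [276.7 115. ] [275, 111, 5, 9, 36] [ 0.551  -0.1052]
yellow [265.1 223.2] [263, 220, 5, 8, 18] [ 0.497  -0.2545]
[[ 2.291e-01  9.734e-01 -1.100e-03  5.338e-01]
 [ 9.734e-01 -2.291e-01  9.000e-04 -1.891e-01]
 [ 6.000e-04 -1.200e-03 -1.000e+00  3.562e-01]
 [ 0.000e+00  0.000e+00  0.000e+00  1.000e+00]]
```

View pics/w3c.png

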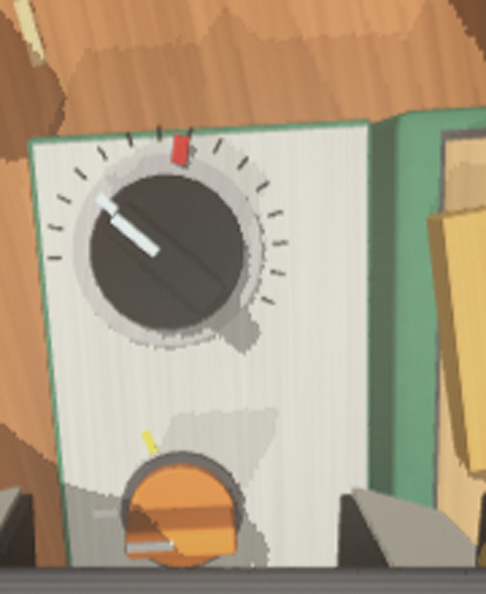

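The crop shows the dial disc centred near (167,252). Its white pointer is at (105,202) and the red tab is at (180,150) with its inner end at (179,165). The lock disc is near (182,510) with its bar's white end at (150,547), and the yellow tick is at (150,443).

```bash
python3 - <<'E'
from meas import *
T=np.load("w3T.npy"); im=cv2.imread("pics/w3.png")
f=lambda P,z: onplane(P,"wrist",z,T)
g=lambda P:(np.array(P,float)+.5)/2.7+[209.5,59.5]
h=cv2.cvtColor(im,cv2.COLOR_BGR2HSV).astype(int);H,S,V=h[...,0],h[...,1],h[...,2]
roi=np.zeros(im.shape[:2],bool);roi[110:195,235:312]=1
m=((V<100)&roi).astype(np.uint8);cs,_=cv2.findContours(m,0,cv2.CHAIN_APPROX_NONE);c=max(cs,key=cv2.contourArea)
hull=cv2.convexHull(c);print(cv2.boundingRect(c))
P=c[:,0,:];W=f(P,.066)
# robust circle radius 40mm
from scipy.optimize import least_squares
r=least_squares(lambda q:np.hypot(W[:,0]-q[0],W[:,1]-q[1])-.040,[.53,-.14],loss="soft_l1",f_scale=.002)
C=r.x;print("dial",C,"scatter",np.median(abs(r.fun)))
e=f(g([(30,142),(370,122),(70,565)]),.05);print("deck",e.round(4).tolist())
v=e[1]-e[0];u=e[0]-e[2];print("sander x ang",np.degrees(np.arctan2(v[1],v[0])),np.degrees(np.arctan2(u[1],u[0]))-90)
ang=lambda p,c:np.degrees(np.arctan2(*(p-c)[::-1]))
for n,p,z in(("tab in",(179,165),.06),("tab out",(182,136),.06),("ptr",(105,202),.06)):
    q=f(g([p]),z)[0];print(n,q.round(4),np.hypot(*(q-C)).round(4),ang(q,C))
t=f(g([(112,216),(157,252)]),.102);print("bar line",t.round(4).tolist(),ang(t[0],t[1]),ang(t[0],C))
L=f(g([(128,510),(240,510),(182,455)]),.066);print("lock",L.round(4).tolist())
b=f(g([(126,548),(237,543)]),.102);print("lock bar edge",b.round(4).tolist(),ang(b[0],b[1]))
print("lock ctr from bar",f(g([(182,530)]),.102), "white",f(g([(152,547)]),.102))
print("yellow",f(g([(150,443)]),.05),"white tick",f(g([(105,514)]),.05))
E
```

```text
(244, 125, 56, 57)
dial [ 0.53378458 -0.15498506] scatter 0.0025761907423673125
deck [[0.476, -0.0833], [0.6486, -0.1142], [0.4333, -0.3172]]
sander x ang -10.15927079001446 -10.345274798802947
tab in [ 0.5483 -0.1124] 0.045 71.20069972926528
tab out [ 0.553  -0.0991] 0.0591 71.0042664827503
ptr [ 0.507  -0.1214] 0.0429 128.64158412104283
bar line [[0.5126, -0.1284], [0.5291, -0.1495]] 128.17335000742582 128.63201890951228
lock [[0.4776, -0.2858], [0.5383, -0.3001], [0.5143, -0.2615]]
lock bar edge [[0.4772, -0.2928], [0.5338, -0.3033]] 169.47250307592887
lock ctr from bar [[ 0.50779119 -0.28970726]] white [[ 0.49046267 -0.29532899]]
yellow [[ 0.49705438 -0.25534633]] white tick [[ 0.46140847 -0.29094071]]
```

```bash
python3 -c "
from h import *
goto(.5338,-.156,.16,38.3);print(manip.state()['joint_pos'])"
```

```text
off [ 32.1  -7.3 196.2] turn about tool z -51.5 (or  128.5 ) tilt 0.08 rows 7.2
[-4.75881483e-01  3.62987263e-01  1.14314458e+00  2.87093688e-04
  1.63681802e+00 -2.44749213e-01]
```

move_arm:
  increments:
    - {"offset": [32,-7,60],"angular": [0,0,-14]}
    - {"offset": [32,-7,60],"angular": [0,0,-14]}
    - {"offset": [32,-7,120],"angular": [0,0,-35]}
    - {"offset": [32,-7,120],"angular": [0,0,-35]}
    - {"offset": [32,-7,120],"angular": [0,0,-35]}
    - {"offset": [32,-7,196],"angular": [0,0,-51.5]}
    - {"offset": [32,-7,196],"angular": [0,0,-51.5]}
    - {"offset": [32,-7,196],"angular": [0,0,-51.5]}
    - {"offset": [32,-7,196],"angular": [0,0,-51.5]}
    - {"offset": [32,-7,196],"angular": [0,0,-51.5]}
    - {"offset": [32,-7,196],"angular": [0,0,-51.5]}
  jaw: 45
  force: 20

```text
t: 10.53
tcp_pos: [0.5354, -0.1569, 0.1621]
tcp_rot: [0.001, 0.437, 0.9, 0.0]
contact_force: [0.1, -0.1, -0.1]
opening: 0.493
grip_force: 0.0
```

```bash
python3 -c "
from h import *
goto(.5338,-.156,.076,38.3);print(manip.state()['opening'])"
```

```text
off [ 1.9 -0.8 86.1] turn about tool z -0.1 (or  179.9 ) tilt 0.15 rows 2.1
0.4929431730399073
```

move_arm:
  increments:
    - {"offset": [1,0,30],"angular": [0,0,0]}
    - {"offset": [1,0,55],"angular": [0,0,0]}
    - {"offset": [1,0,75],"angular": [0,0,0]}
    - {"offset": [1,0,84],"angular": [0,0,0]}
    - {"offset": [1,0,84],"angular": [0,0,0]}
    - {"offset": [1,0,84],"angular": [0,0,0]}

```text
t: 11.03
tcp_pos: [0.5347, -0.1568, 0.0778]
tcp_rot: [0.001, 0.437, 0.9, -0.0]
contact_force: [-0.0, 0.0, -0.4]
opening: 0.488
grip_force: 0.0
```

move_arm:
  increments:
    - {"offset": [0,0,0],"angular": [0,0,0]}
    - {"offset": [0,0,0],"angular": [0,0,0]}
    - {"offset": [0,0,0],"angular": [0,0,0]}
    - {"offset": [0,0,0],"angular": [0,0,0]}
    - {"offset": [0,0,0],"angular": [0,0,0]}
    - {"offset": [0,0,0],"angular": [0,0,0]}
    - {"offset": [0,0,0],"angular": [0,0,0]}
    - {"offset": [0,0,0],"angular": [0,0,0]}
  jaw: 5

```text
t: 11.7
tcp_pos: [0.5335, -0.1577, 0.0774]
tcp_rot: [0.0, 0.437, 0.9, -0.001]
contact_force: [-3.1, -3.9, 4.3]
opening: 0.195
grip_force: 20.0
```

move_arm:
  increments:
    - {"offset": [0,0,0],"angular": [0,0,5]}
    - {"offset": [0,0,0],"angular": [0,0,10]}
    - {"offset": [0,0,0],"angular": [0,0,15]}
    - {"offset": [0,0,0],"angular": [0,0,20]}
    - {"offset": [0,0,0],"angular": [0,0,25]}
    - {"offset": [0,0,0],"angular": [0,0,30]}
    - {"offset": [0,0,0],"angular": [0,0,35]}
    - {"offset": [0,0,0],"angular": [0,0,40]}
    - {"offset": [0,0,0],"angular": [0,0,45]}
    - {"offset": [0,0,0],"angular": [0,0,50]}
    - {"offset": [0,0,0],"angular": [0,0,54]}
    - {"offset": [0,0,0],"angular": [0,0,56]}
    - {"offset": [0,0,0],"angular": [0,0,57.3]}
    - {"offset": [0,0,0],"angular": [0,0,57.3]}
    - {"offset": [0,0,0],"angular": [0,0,57.3]}

```text
t: 12.95
tcp_pos: [0.5297, -0.1583, 0.0773]
tcp_rot: [-0.002, 0.814, 0.58, -0.004]
contact_force: [-18.7, -8.1, 12.7]
opening: 0.191
grip_force: 20.0
```

move_arm:
  increments:
    - {"offset": [0,0,0],"angular": [0,0,0]}
    - {"offset": [0,0,0],"angular": [0,0,0]}
    - {"offset": [0,0,0],"angular": [0,0,0]}
    - {"offset": [0,0,0],"angular": [0,0,0]}
    - {"offset": [0,0,0],"angular": [0,0,0]}
    - {"offset": [0,0,-20],"angular": [0,0,0]}
    - {"offset": [0,0,-50],"angular": [0,0,0]}
    - {"offset": [0,0,-90],"angular": [0,0,0]}
    - {"offset": [-15,0,-130],"angular": [0,0,0]}
    - {"offset": [-35,0,-170],"angular": [0,0,0]}
    - {"offset": [-50,0,-200],"angular": [0,0,0]}
    - {"offset": [-50,0,-200],"angular": [0,0,0]}
    - {"offset": [-50,0,-200],"angular": [0,0,0]}
  jaw: 60

```text
t: 14.03
tcp_pos: [0.5183, -0.2049, 0.2788]
tcp_rot: [0.002, 0.815, 0.58, 0.001]
contact_force: [0.1, -0.7, -0.5]
opening: 0.656
grip_force: 0.0
```

```bash
cat >dial.py <<'E'
from meas import *
T=wristT(); im=manip.capture("wrist")[:,:,::-1].copy(); cv2.imwrite("pics/w4.png",im); np.save("w4T.npy",T)
f=lambda P,z: onplane(P,"wrist",z,T)
p=manip.camera_params("wrist"); Ti=np.linalg.inv(T)
def proj(x,y,z):
    c=Ti@[x,y,z,1]; return np.array([p["fx"]*c[0]/c[2]+p["cx"],p["fy"]*c[1]/c[2]+p["cy"]])
h=cv2.cvtColor(im,cv2.COLOR_BGR2HSV).astype(int);H,S,V=h[...,0],h[...,1],h[...,2]
C=np.array([.5338,-.156]); print(proj(*C,.066))
u,v=np.meshgrid(np.arange(560),np.arange(420)); uv=np.c_[u.ravel(),v.ravel()]
def rr(z): q=f(uv,z)-C; return np.hypot(*q.T).reshape(420,560)
ang=lambda q:np.degrees(np.arctan2(q[1]-C[1],q[0]-C[0]))
red=((H<5)|(H>172))&(S>150)&(V>110)&(rr(.06)<.07)
for c,m in blobs(red,6,"red",f,.06): print(" ang",ang(f(c,.06)[0]))
cs=(V>130)&(rr(.102)<.034)&(S<90)
for c,m in blobs(cs,5,"line(top)",f,.102):
    q=f(np.c_[u[m],v[m]],.102); d=np.linalg.svd(q-q.mean(0))[2][0]; print(" ang",ang(q.mean(0)),np.degrees(np.arctan2(d[1],d[0])))
E
python3 dial.py; python3 -c "
from h import *
print(manip.state()['t'],tcp().round(3).tolist())
im=cv2.imread('pics/w4.png');print(im.shape)"
```

```text
[276.06659267 143.70844501]
red [275.6  94.2] [273, 89, 6, 12, 68] [ 0.5511 -0.1049]
 ang 71.29355001233131
line(top) [273.  125.5] [271, 112, 5, 28, 140] [ 0.5376 -0.1362]
line(top) [294.4 167.9] [273, 148, 36, 31, 70] [ 0.5445 -0.1842]
 ang 79.28686456932373 -109.47877275711562
 ang -69.43976647604904 -159.4470577670485
14.0833 [[0.327, 0.945, 0.001, 0.518], [0.945, -0.327, -0.0, -0.204], [0.0, 0.001, -1.0, 0.277], [0.0, 0.0, 0.0, 1.0]]
(420, 560, 3)
```

```bash
python3 - <<'E'
import cv2,numpy as np
im=cv2.imread("pics/w4.png"); h=cv2.cvtColor(im,cv2.COLOR_BGR2HSV).astype(int)
for y in range(86,142,2):
    print(y," ".join(("R" if (h[y,x,1]>130 and (h[y,x,0]<8 or h[y,x,0]>170)) else " ")+"%3d"%h[y,x,2] for x in range(262,290)))
E
```

```text
86  183  179  105   97  163  164  166  164  161  160  144  128  129  128  131  138   95   83  115  141  143  145  146  145  149  156  156  162
88  130  129   98   84  126  146  149  147  147  149  141  168  169  155  152  151 R143   97  168  183  185  192  202  204  205  205  206  205
90  162  160  131   86  111  183  198  202  200  208  215 R218 R219 R209 R207 R205 R198  136  198  205  206  205  204  203  204  204  206  206
92  220  219  221  161  153  210  208  219  221  220  218 R218 R218 R208 R205 R204 R194  132  185  191  205  205  204  203  204  204  206  205
94  208  205  206  206  205  204  204  209  209  206  217 R216 R208 R205 R204 R203 R191  135  135  136  138  202  204  203  203  204  206  205
96  206  206  205  206  205  204  204  207  209  207  217 R208 R206 R205 R203 R202 R190  145  137  135  162  167  201  204  204  205  204  205
98  206  205  203  205  200  197  198  190  189  183 R205 R205 R204 R203 R203 R202 R182  134  176  180  174  198  199  200  202  205  204  205
100  200  198  190  190  188  186  188  188  188  176  205  207  205  204 R192 R190 R162  150  152 
[... 2224 characters left out ...]
  75   77   80   79   79   79  193  226  229  229  229  124   77   78   77   73   71   70   71   71   70   72   71   71   72
134   79   80   78   75   77   80   78   79   79  193  226  229  229  229  124   77   77   76   73   71   69   71   71   70   71   70   71   72
136   79   77   78   74   77   79   78   80   78  193  226  229  229  229  125   76   76   76   73   71   71   69   70   72   72   71   71   70
138   78   77   78   74   77   79   80   78   78  184  219  222  222  222  121   76   76   76   73   72   69   70   71   69   70   72   71   71
140   79   78   78   75   77   77   78   78   78   77   77   77   77   75   76   77   76   75   73   71   70   70   70   69   71   71   72   72
```

The pointer (column about 273.6) and the red tab's inner end (column about 274.9) are about 1.5 mm apart, well inside 4 mm. The dial grasp also shows the axis is about 3 mm off my first estimate, so I'm shifting the lock estimate to match.

```bash
python3 -c "
from h import *
goto(.505,-.298,.16,-100.3);print(manip.state()['joint_pos'])"
```

```text
off [-93.   18.8 116.8] turn about tool z 81.2 (or  -98.8 ) tilt 0.05 rows 11.3
[-5.13191736e-01  3.67339970e-01  1.34730786e+00  1.88210653e-04
  1.42610219e+00 -1.79640320e-01]
```

move_arm:
  increments:
    - {"offset": [-30,6,0],"angular": [0,0,7]}
    - {"offset": [-60,12,10],"angular": [0,0,14]}
    - {"offset": [-93,19,30],"angular": [0,0,21]}
    - {"offset": [-93,19,50],"angular": [0,0,28]}
    - {"offset": [-93,19,70],"angular": [0,0,35]}
    - {"offset": [-93,19,90],"angular": [0,0,42]}
    - {"offset": [-93,19,117],"angular": [0,0,49]}
    - {"offset": [-93,19,117],"angular": [0,0,56]}
    - {"offset": [-93,19,117],"angular": [0,0,63]}
    - {"offset": [-93,19,117],"angular": [0,0,70]}
    - {"offset": [-93,19,117],"angular": [0,0,77]}
    - {"offset": [-93,19,117],"angular": [0,0,81.2]}
    - {"offset": [-93,19,117],"angular": [0,0,81.2]}
    - {"offset": [-93,19,117],"angular": [0,0,81.2]}
  jaw: 45
  force: 50

```text
t: 15.25
tcp_pos: [0.5048, -0.2969, 0.1581]
tcp_rot: [-0.001, 0.996, -0.088, -0.001]
contact_force: [-0.8, -0.3, -0.4]
opening: 0.49
grip_force: 0.0
```

```bash
python3 -c "
from h import *
goto(.505,-.298,.077,-100.3);print(manip.state()['joint_pos'])"
```

```text
off [ 0.6  1.1 81.1] turn about tool z 0.2 (or  -179.8 ) tilt 0.17 rows 1.9
[-6.62628401e-01  5.12870059e-01  1.44918684e+00  9.90811084e-05
  1.18244768e+00  1.08437370e+00]
```

move_arm:
  increments:
    - {"offset": [0,1,30],"angular": [0,0,0]}
    - {"offset": [0,1,55],"angular": [0,0,0]}
    - {"offset": [0,1,75],"angular": [0,0,0]}
    - {"offset": [0,1,81],"angular": [0,0,0]}
    - {"offset": [0,1,81],"angular": [0,0,0]}
    - {"offset": [0,1,81],"angular": [0,0,0]}

```text
t: 15.75
tcp_pos: [0.5052, -0.299, 0.079]
tcp_rot: [0.0, 0.996, -0.089, 0.0]
contact_force: [0.3, -0.0, 1.5]
opening: 0.493
grip_force: 0.0
```

move_arm:
  increments:
    - {"offset": [0,0,0],"angular": [0,0,0]}
    - {"offset": [0,0,0],"angular": [0,0,0]}
    - {"offset": [0,0,0],"angular": [0,0,0]}
    - {"offset": [0,0,0],"angular": [0,0,0]}
    - {"offset": [0,0,0],"angular": [0,0,0]}
    - {"offset": [0,0,0],"angular": [0,0,0]}
    - {"offset": [0,0,0],"angular": [0,0,0]}
    - {"offset": [0,0,0],"angular": [0,0,0]}
  jaw: 3

```text
t: 16.42
tcp_pos: [0.5053, -0.2984, 0.0793]
tcp_rot: [-0.0, 0.996, -0.09, 0.0]
contact_force: [0.9, 4.8, 5.4]
opening: 0.167
grip_force: 50.0
```

Gripped. Turning it clockwise through the click.

move_arm:
  increments:
    - {"offset": [0,0,0],"angular": [0,0,5]}
    - {"offset": [0,0,0],"angular": [0,0,10]}
    - {"offset": [0,0,0],"angular": [0,0,15]}
    - {"offset": [0,0,0],"angular": [0,0,20]}
    - {"offset": [0,0,0],"angular": [0,0,25]}
    - {"offset": [0,0,0],"angular": [0,0,30]}
    - {"offset": [0,0,0],"angular": [0,0,35]}
    - {"offset": [0,0,0],"angular": [0,0,40]}
    - {"offset": [0,0,0],"angular": [0,0,45]}
    - {"offset": [0,0,0],"angular": [0,0,50]}
    - {"offset": [0,0,0],"angular": [0,0,55]}
    - {"offset": [0,0,0],"angular": [0,0,60]}
    - {"offset": [0,0,0],"angular": [0,0,64]}
    - {"offset": [0,0,0],"angular": [0,0,67]}
    - {"offset": [0,0,0],"angular": [0,0,68]}
    - {"offset": [0,0,0],"angular": [0,0,68]}
    - {"offset": [0,0,0],"angular": [0,0,68]}
    - {"offset": [0,0,0],"angular": [0,0,68]}

```text
t: 17.92
tcp_pos: [0.5048, -0.2988, 0.0793]
tcp_rot: [0.0, 0.776, -0.631, -0.0]
contact_force: [-1.3, 3.9, 6.5]
opening: 0.17
grip_force: 50.0
```

```bash
python3 -c "
from h import *
s=manip.state();M=tcp();print(np.degrees(np.arctan2(M[1,1],M[0,1])),s['wrist_torque'],s['contact_force'],s['opening'])"
```

```text
-168.28789628368054 [ 0.66302953  0.19574613 -0.0610778 ] [-1.31563155  3.88799627  6.48473717] 0.16972268211931354
```

move_arm:
  increments:
    - {"offset": [0,0,0],"angular": [0,0,0]}
    - {"offset": [0,0,0],"angular": [0,0,0]}
    - {"offset": [0,0,0],"angular": [0,0,0]}
    - {"offset": [0,0,0],"angular": [0,0,0]}
    - {"offset": [0,0,0],"angular": [0,0,0]}
    - {"offset": [0,0,-20],"angular": [0,0,0]}
    - {"offset": [0,0,-50],"angular": [0,0,0]}
    - {"offset": [0,0,-90],"angular": [0,0,0]}
    - {"offset": [0,0,-130],"angular": [0,0,0]}
    - {"offset": [0,0,-170],"angular": [0,0,0]}
    - {"offset": [0,0,-210],"angular": [0,0,0]}
    - {"offset": [0,0,-250],"angular": [0,0,0]}
    - {"offset": [0,0,-280],"angular": [0,0,0]}
    - {"offset": [0,0,-280],"angular": [0,0,0]}
  jaw: 60

```text
t: 19.08
tcp_pos: [0.5063, -0.3001, 0.3663]
tcp_rot: [-0.0, 0.776, -0.631, 0.007]
contact_force: [0.5, -0.3, -0.2]
opening: 0.656
grip_force: 0.0
```

```bash
python3 -c "
from h import *
goto(.512,-.225,.36,-14)"
```

```text
off [-72.5 -20.8   5.7] turn about tool z 25.7 (or  -154.3 ) tilt 0.75 rows 3.6
```

move_arm:
  increments:
    - {"offset": [0,0,0],"angular": [0,0,-77]}
    - {"offset": [0,0,0],"angular": [0,0,-77]}
    - {"offset": [0,0,0],"angular": [0,0,-77]}
    - {"offset": [0,0,0],"angular": [0,0,-77]}
    - {"offset": [0,0,0],"angular": [0,0,-77]}
    - {"offset": [0,0,0],"angular": [0,0,-77]}
    - {"offset": [0,0,0],"angular": [0,0,-77]}
    - {"offset": [0,0,0],"angular": [0,0,-77]}
    - {"offset": [0,0,0],"angular": [0,0,-77]}
    - {"offset": [-72,-21,6],"angular": [0,0,-77]}
    - {"offset": [-72,-21,6],"angular": [0,0,-77]}
    - {"offset": [-72,-21,6],"angular": [0,0,-77]}
    - {"offset": [-72,-21,6],"angular": [0,0,-77]}

```text
t: 20.17
tcp_pos: [0.511, -0.2229, 0.3525]
tcp_rot: [0.0, 1.0, -0.01, -0.0]
contact_force: [0.2, -0.9, -0.6]
opening: 0.654
grip_force: 0.0
```

move_arm:
  increments:
    - {"offset": [0,0,0],"angular": [0,0,-77]}
    - {"offset": [0,0,0],"angular": [0,0,-77]}
    - {"offset": [0,0,0],"angular": [0,0,-77]}
    - {"offset": [0,0,0],"angular": [0,0,-77]}
    - {"offset": [0,0,0],"angular": [0,0,-77]}
    - {"offset": [0,0,0],"angular": [0,0,-77]}
    - {"offset": [0,0,0],"angular": [0,0,-77]}
    - {"offset": [0,0,0],"angular": [0,0,-77]}
    - {"offset": [0,0,0],"angular": [0,0,-77]}
    - {"offset": [0,0,0],"angular": [0,0,-77]}
    - {"offset": [0,0,0],"angular": [0,0,-77]}
    - {"offset": [0,0,0],"angular": [0,0,-77]}
    - {"offset": [0,0,0],"angular": [0,0,-77]}
    - {"offset": [0,0,0],"angular": [0,0,-77]}

```text
t: 21.33
tcp_pos: [0.5108, -0.2249, 0.3525]
tcp_rot: [-0.0, 0.791, 0.612, -0.0]
contact_force: [-0.4, 0.1, -0.8]
opening: 0.652
grip_force: 0.0
```

```bash
python3 dial.py; python3 - <<'E'
from meas import *
T=np.load("w4T.npy"); im=cv2.imread("pics/w4.png"); h=cv2.cvtColor(im,cv2.COLOR_BGR2HSV).astype(int)
f=lambda P,z: onplane(P,"wrist",z,T); L=np.array([.5078,-.2987])
u,v=np.meshgrid(np.arange(560),np.arange(420)); uv=np.c_[u.ravel(),v.ravel()]
r=np.hypot(*(f(uv,.102)-L).T).reshape(420,560)
for c,m in blobs((h[...,1]<90)&(h[...,2]>150)&(r<.034)&(v<240),4,"lock line",f,.102):
    q=f(np.c_[u[m],v[m]],.102); d=np.linalg.svd(q-q.mean(0))[2][0]; print(" dir",np.degrees(np.arctan2(d[1],d[0])))
# pointer / tab columns
C=np.array([.531,-.1546]); p=f(uv,.06)-C; rr=np.hypot(*p.T).reshape(420,560); a=np.degrees(np.arctan2(p[:,1],p[:,0])).reshape(420,560)
H,S,V=h[...,0],h[...,1],h[...,2]
red=((H<8)|(H>170))&(S>130)&(V>100)&(rr>.046)&(rr<.062); wh=(V>208)&(S<60)&(rr>.041)&(rr<.046)&(abs(a-71)<25)
print("tab ang",a[red].mean(),red.sum(),"ptr ang",a[wh].mean(),wh.sum(),"std",a[wh].std())
print(f(np.c_[u[red],v[red]],.06).mean(0))
s=cv2.cvtColor(cv2.cvtColor(manip.capture("side"),cv2.COLOR_RGB2BGR),cv2.COLOR_BGR2HSV); print(manip.state()["t"])
E
```

```text
[281.94898477 125.04061477]
red [284.9  82.8] [283, 78, 5, 11, 44] [ 0.5511 -0.1046]
 ang 71.43401611379808
line(top) [281.4 107.3] [279, 96, 6, 24, 110] [ 0.538  -0.1357]
 ang 78.44422802003417 -109.48467319949208
lock line [311.2 233.2] [306, 222, 9, 18, 86] [ 0.5365 -0.303 ]
lock line [282.9 224.8] [278, 217, 11, 17, 71] [ 0.5024 -0.2818]
lock line [265.9 237.2] [265, 234, 4, 6, 12] [ 0.4757 -0.2931]
 dir -111.72932665647184
 dir -79.33954112071166
 dir -80.5035963714163
tab ang 68.46254050048817 53 ptr ang 70.70634538618575 15 std 1.9128835529700916
[ 0.55066518 -0.10475762]
21.4333
```

The lock bar reads about 69° (1.2 rad), which is its end stop. The pointer is about 2° (1.8 mm) from the index, and the index hasn't moved. Handing the job in.

```bash
python3 -c "
from bench import manip
print(manip.job_done())"
```

```text
the job is handed in; nothing more can be done
None
```

The job is handed in at about 21 s, with no verdict returned: the block lies flat in its tray, the dial pointer is about 1.8 mm from the red index (limit 4 mm), and the lock knob measures 1.2 rad, at its end stop.

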